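# Latch the tilting stand level and stand the measuring cylinder on it

### The arm

A 7-joint arm with a two-finger parallel gripper is mounted at the origin on a cart in front of the work surface, level with it; the furniture and walls round the work are solid. World frame = base frame: x ahead of the robot, y to its left, z up, the work surface at z = 0. Lengths are in mm, angles in rad, forces in N, time in s.
With the tool pointing down it reaches from about 425 to 825 mm from the base axis. Payload 3.6 kg.
Tool frame: the origin (TCP) lies between the finger pads; the fingertips stand 22 mm ahead of it and the grasp point (between the pads) lies 3 mm ahead of it (finger_overhang is the distance from the TCP to the fingertips, in mm); z points along the fingers, y is the line along which they close (so a half turn about z gives the same grasp; the last joint's range is limited). The gripper opens to 93 mm and grips with 3 to 60 N. Pads are 15 mm wide; open, the fingers measure 128 mm over their backs; the gripper's body (75 mm by 188 mm) begins 65 mm behind the grasp point.
Start: joints at [-1.218, 0.615, -0.013, 1.423, 0.008, 1.103, -0.04], TCP at [240.34, 603.904, 240.64] pointing down, gripper open.
Joint ranges: [-3.12, 3.12], [-0.3, 2.06], [-1.34, 1.32], [0.26, 2.42], [-1.36, 4.5], [0.01, 1.98], [-2.84, 2.84]. Speed limits (rad/s): [2.79, 2.79, 3.14, 3.14, 3.14, 3.14, 3.14].

### API

Orientations are given as a unit quaternion [x, y, z, w].
In Python, from rig import get_obs, capture, close_job, finger_overhang gives the robot as it stands.
- The arm moves only by the tool apply_moves, never from a script. Its argument "steps" is a list of rows, each a list of 7 numbers: the shift along the tool's x, y, z in cm, then the turn, a rotation vector about the tool's x, y, z in rad, then the closure, from -1 (fully open) to 1 (shut). A call has 1 to 10 rows; each row is the pose to reach, as a shift and turn from the pose commanded when the call began, along the tool's axes at that moment; what a row does not reach only later rows make up. A row lasts 1/8 s, in which the tool goes at most 62.5 mm and 10.7 degrees, less where a joint would pass 70% of its speed; a pose out of reach is approached as far as the arm can. A call with a gripper value outside its range is refused whole. The fingers move at their own pace and stop on an object; the grip force is fixed at half the most. Time passes only in rows, so rows that repeat a pose let the fingers close. It gives the time, the measured TCP pose, the force, the opening and the grip force at its end, in the units of the state.
- get_obs(): the state, without advancing time (a new reading comes with each control period).
- capture(name): name is "scene" or "top"; returns a dict with "frame" (400x640x3 uint8, red, green, blue), "range_z" (400x640 float32, mm along the optical axis (not along the pixel's ray), 0 where there is no reading), "fx", "fy", "cx", "cy" (pixels), "R" (3x3) and "t" (3): a world point X has camera coordinates R X + t. Camera axes: x right, y down, z forward; pixel columns grow to the right and rows downward; lengths in mm; the calibration is good to about 2 mm. A picture is of the moment at which its call begins.
- close_job(): hands the job in; it is judged then, once.
The state is a dict: "clock": time; "q": joint angles; "joint_velocities": joint speeds; "joint_efforts": joint torques, N m; "ee_pos": TCP position; "orientation": TCP orientation; "ft_force": force on the tool from outside, world axes, zero at the start; "ft_torque": the same for the moment, N m; "opening": finger opening in mm; "grip_force": force on a finger pad.
Only numpy, scipy, OpenCV 4.12 (cv2) and the standard library are available. Lean on these libraries where they do the work, as an engineer would, in place of code of your own. Each camera call takes 0.05 s, during which the arm holds its last target. There are 200 camera calls.

### The job

Press the sprung tilting plate down until its catch snaps over and it stays level by itself. Only then stand the tall measuring cylinder upright in the middle of the plate's round rubber pad, setting it down gently and leaving it standing still. Leave everything else on the bench where it is.

Things in the scene. Friction and masses are not known exactly. Their poses are not given: they have to be found in the camera images.
- tilt_stand: tilting stand fixed to the worktop: a grey base 250 x 160 mm, 16 mm high, with a hinged aluminium plate over it. Origin: centre of its underside, on the worktop. +x points from the plate's free (catch) edge to the hinge edge, y along the hinge axis, z up. The hinge axis is at x = +100 mm, z = 45 mm
- plate: hinged plate 175 x 132 x 8 mm with a round rubber pad. Origin on the hinge axis; x along the plate toward the hinge: it spans x = -185 to -10 mm, its top at z = +12 mm. Springs hold its free edge up at 0.28 rad (edge 105 mm above the worktop). Level, its z is vertical and its top is 57 mm above the worktop. Caught, it stays level within 0.015 rad; not caught, it springs up again
- press_point (a point): bare place on the plate's top for pressing, on the centre line 30 mm from the free edge, on the 45 mm strip between pad and edge. Press straight down: about 5 N, rising briefly to 16 N as the catch yields. The plate must go 1 to 2 mm below level for the catch to snap; its stop is 4 mm below level here. Level, this point is 55 mm on the -x side of the stand's origin
- catch_tip (a point): top of the steel spring catch at the middle of the free edge, 84 mm above the worktop; the catch is 36 mm wide and stands at x = -107 to -88 mm of the stand. It yields by itself as the bar on the plate's edge comes down its ramp, then its tongue snaps over the bar. Do not touch it: pushed outward (the stand's -x) it frees the plate
- pad_centre (a point): centre of the top of the round rubber pad, 90 mm across, 2 mm proud of the plate; it lies at x = -95 mm on the plate. With the plate level the pad's top is 59 mm above the worktop, 5 mm to the hinge side of the stand's origin. z: the plate's upward normal
- measuring_cylinder: clear glass measuring cylinder, 255 mm tall: a straight tube 36 mm in diameter at its widest (grip width 20 to 36 mm) on a hexagonal foot 50 x 58 mm, 13 mm high, about 0.16 kg, narrow and easily toppled. Stands to the right of the stand, in front of or behind the flask. Origin: centre of the foot's underside; z up the tube. From above, grip it about 200 mm above the foot
- round_flask: round-bellied glass flask with a long thin neck and a small flat foot, 84 mm wide, 238 mm tall; origin under its centre. Not wanted: leave alone
- petri_dish: flat round glass dish with lid, 64 mm across, 18 mm tall; bystander
- timer: small upright white timer, 64 mm wide, 58 mm tall; bystander
- dropper: small dropper bottle, 44 mm wide, 114 mm tall; bystander
- marker: marker pen lying down, 135 mm long; bystander
- wash_bottle: white plastic wash bottle with bent spout, 200 mm tall; bystander
- beaker_mid: empty glass beaker, 74 mm wide, 99 mm tall; bystander

How it is judged:
By the outcome, as a careful person would: the job done as asked, in the order asked, and still so for the second after the job is handed in, with the robot touching nothing.
It also fails if it takes over 64 s, if anything falls off the work surface, if the arm or the gripper's body presses on something with over 40 N, if the wrist force passes 120 N, or if a joint passes its speed limit or range.

## Working session

There is one attempt and no reset: what is moved stays moved. The work goes in short steps, Python scripts to look and compute and a tool call to move; the robot and the scene stay as the last step left them, time stands still between calls to the robot, and variables do not carry over. Pictures are saved under pics/ and viewed, at most 10 in all, crops included, and the job is handed in when it is done.

Besides the shell and the picture viewer there is one more tool, called after "Request:" as name([rows], argument=value, ...), one row to a line, values as JSON. apply_moves: Moves the arm, as the interface text tells. Its arguments: {"type":"object","properties":{"steps":{"type":"array"}},"required":["steps"]}

```bash
mkdir -p pics; cat > h.py <<'E'
import numpy as np, cv2
from rig import get_obs, capture, close_job, finger_overhang
def save(c,n): cv2.imwrite(f'pics/{n}.png',c['frame'][:,:,::-1])
def cloud(c):
    z=c['range_z'].astype(float); v,u=np.mgrid[:400,:640]
    P=np.stack([(u-c['cx'])/c['fx']*z,(v-c['cy'])/c['fy']*z,z],-1)
    W=(P-np.array(c['t']))@np.array(c['R']); W[z<=0]=np.nan
    return W
def proj(c,X):
    p=np.array(c['R'])@np.array(X)+np.array(c['t']); return [c['fx']*p[0]/p[2]+c['cx'],c['fy']*p[1]/p[2]+c['cy']]
E
python3 - <<'E'
from h import *
for n in('scene','top'):
    c=capture(n); save(c,n+'1'); np.savez(n+'1.npz',**c)
    R=np.array(c['R']);print(n,-R.T@np.array(c['t']),R[2],c['fx'],c['cx'],c['cy'])
o=get_obs();print({k:o[k] for k in('clock','ee_pos','orientation','ft_force','opening')},finger_overhang)
E
```

```text
scene [-234.23937046 -306.29910927 1090.40272839] [ 0.57734972  0.29250174 -0.76230573] 420.48506495373374 316.7381479485175 194.51867138715028
top [ 239.88970208   58.03836436 1931.55132222] [ 0.14453479  0.0124938  -0.98942084] 493.10258959580375 318.6609848296924 194.219293645568
{'clock': 0.1, 'ee_pos': array([240.14928608, 603.31319261, 239.59938465]), 'orientation': array([ 1.88238166e-01,  9.82122754e-01, -1.12165499e-03, -1.76606600e-04]), 'ft_force': array([ 0.16234953,  0.12316123, -0.02999942]), 'opening': 92.94601315094347} 22.0
```

View pics/scene1.png

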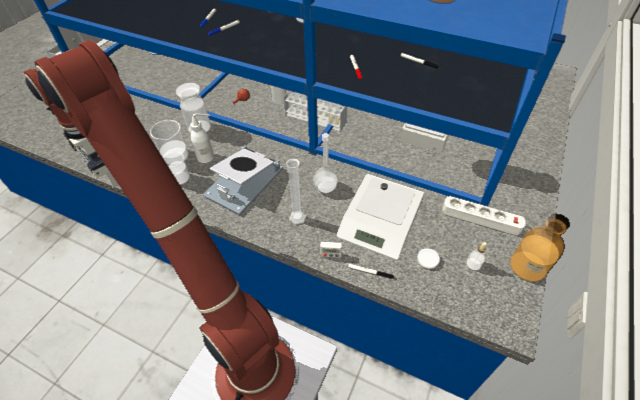

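View pics/top1.png

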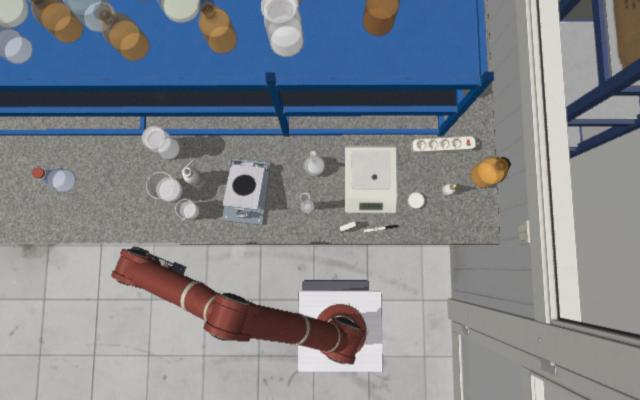

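The scene view shows the stand at (243,180), its catch edge nearest the robot, the cylinder at (296,190) and the flask at (326,180). In the top view the pad is at (244,185), the catch at about (242,216), the cylinder at (306,205) and the flask at (314,163).

```bash
python3 - <<'E'
from h import *
s=dict(np.load('scene1.npz'));t=dict(np.load('top1.npz'))
a=cv2.resize(s['frame'][120:240,190:350],None,fx=5,fy=5,interpolation=2)[:,:,::-1]
b=cv2.resize(t['frame'][140:240,210:330],None,fx=5,fy=5,interpolation=2)[:,:,::-1]
cv2.imwrite('pics/sc.png',a);cv2.imwrite('pics/tc.png',b)
for n,c in(('s',s),('t',t)):
    W=cloud(c); g=c['frame'].astype(int)
    # pad: dark pixels near pad
    box=(slice(150,180),slice(228,262)) if n=='s' else (slice(170,200),slice(228,262))
    m=np.zeros(g.shape[:2],bool); m[box]=g[box].max(-1)<60
    k,l,st,ce=cv2.connectedComponentsWithStats(m.astype(np.uint8)); i=1+np.argmax(st[1:,4])
    Q=W[l==i]; print(n,'pad',ce[i],st[i],np.nanmedian(Q,0),(np.nanmax(Q,0)+np.nanmin(Q,0))/2)
    P=Q-np.nanmean(Q,0);P=P[~np.isnan(P[:,0])];print('normal',np.linalg.svd(P,full_matrices=False)[2][2])
    # base (grey-blue) corners: points in area z 12..20
    A=W[(slice(130,220),slice(195,290)) if n=='s' else (slice(150,232),slice(215,280))].reshape(-1,3)
    B=A[(A[:,2]>10)&(A[:,2]<22)];print('base',len(B),cv2.minAreaRect(B[:,:2].astype(np.float32)))
    PL=A[(A[:,2]>45)&(A[:,2]<115)];print('plate',len(PL),cv2.minAreaRect(PL[:,:2].astype(np.float32)))
    # heights near cyl / flask
    for nm,bx in(('cyl',(155,228,284,308) if n=='s' else (190,215,298,316)),('flask',(125,195,312,342) if n=='s' else (148,178,300,328))):
        A=W[bx[0]:bx[1],bx[2]:bx[3]].reshape(-1,3);
        for lo,hi in((8,16),(20,60),(60,120),(120,200),(200,245),(245,270)):
            B=A[(A[:,2]>lo)&(A[:,2]<hi)]
            if len(B):print(nm,lo,hi,len(B),np.median(B,0).round(1),B.min(0).round(),B.max(0).round())
E
```

```text
s pad [242.8359375  163.77734375] [231 158  25  13 256] [546.1991864  364.48015785  84.51507359] [546.165607   364.93435867  83.19812848]
normal [ 0.28326723 -0.02038062  0.95882444]
base 1567 ((579.65234375, 411.4458923339844), (408.2489318847656, 335.1275329589844), 23.435771942138672)
plate 1643 ((550.4453125, 434.5972595214844), (281.2622375488281, 226.11114501953125), 79.53459167480469)
cyl 8 16 57 [464.  121.    9.8] [447.  99.   8.] [494. 148.  16.]
cyl 20 60 78 [463.7 118.   41. ] [459. 111.  20.] [485. 139.  59.]
cyl 60 120 116 [463.3 118.3  91.6] [458. 110.  61.] [480. 137. 120.]
cyl 120 200 181 [463.6 119.6 161.6] [457. 110. 121.] [483. 138. 199.]
cyl 200 245 156 [467.  122.5 229.5] [458. 110. 201.] [493. 141. 245.]
cyl 245 270 67 [479.6 129.8 252.3] [457. 108. 246.] [493. 145. 259.]
flask 8 16 70 [765.5 173.7  13. ] [597.  80.   8.] [930. 222.  16.]
flask 20 60 461 [759.6 120.8  31.2] [591.  59.  20.] [927. 223.  60.]
flask 60 120 361 [625.9  99.2  78.4] [594.  64.  60.] [788. 212. 120.]
flask 120 200 117 [630.7  99.9 149.5] [623.  92. 120.] [790. 211. 199.]
flask 200 245
[... 584 characters left out ...]
53.]
cyl 60 120 23 [465.1 129.2  98.6] [458. 113.  65.] [486. 141. 119.]
cyl 120 200 44 [476.  126.9 161.1] [458. 113. 120.] [487. 141. 200.]
cyl 200 245 28 [480.4 130.4 223.1] [458. 114. 200.] [487. 141. 245.]
cyl 245 270 39 [477.5 126.5 252.8] [458. 112. 245.] [490. 143. 264.]
flask 8 16 21 [642.3 141.2   9. ] [589.  49.   8.] [708. 157.  14.]
flask 20 60 100 [608.4  96.2  52.1] [589.  61.  31.] [670. 144.  60.]
flask 60 120 221 [623.3  99.3  74.4] [596.  69.  60.] [663. 135. 119.]
flask 120 200 19 [625.4 101.8 158.9] [623.  94. 121.] [631. 109. 199.]
flask 200 245 33 [630.7 103.  236.7] [619.  92. 206.] [642. 110. 244.]
flask 245 270 2 [628.4 101.1 245.5] [628.  92. 245.] [628. 110. 246.]
```

View pics/sc.png

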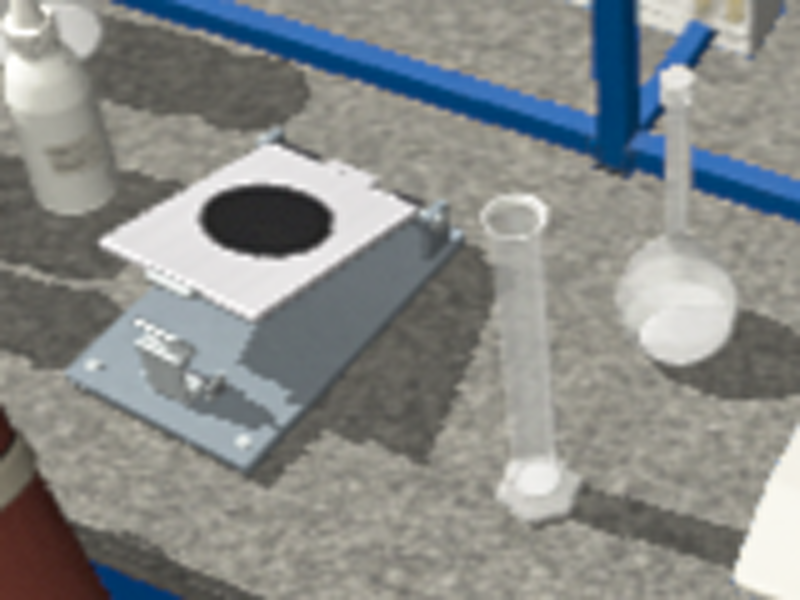

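View pics/tc.png

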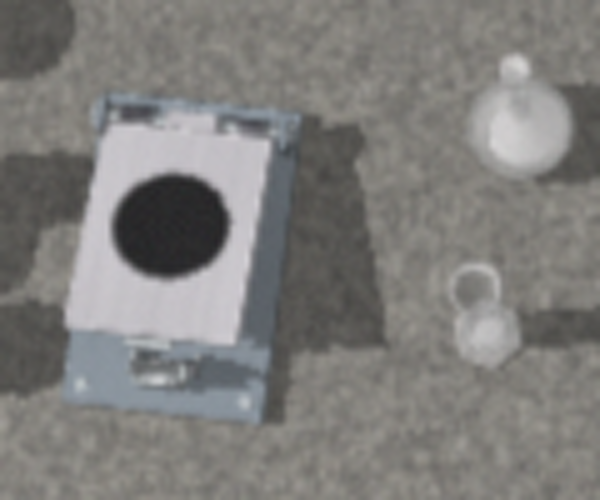

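The crops show base corners at top-crop (63,402), (262,423), (97,96), (300,116). The catch is at (165,365), the pad centre at (171,226) and the cylinder foot at (487,333) with its rim at (474,288).

```bash
cat >> h.py <<'E'
def ray(c,u,v,z):
    R=np.array(c['R']);o=-R.T@np.array(c['t']);d=R.T@np.array([(u-c['cx'])/c['fx'],(v-c['cy'])/c['fy'],1]);return o+d*(z-o[2])/d[2]
E
python3 - <<'E'
from h import *
s=dict(np.load('scene1.npz'));t=dict(np.load('top1.npz'))
T=lambda u,v,z:ray(t,210+(u-2)/5,140+(v-2)/5,z).round(1)
S=lambda u,v,z:ray(s,190+(u-2)/5,120+(v-2)/5,z).round(1)
def tri(a,b):
    A=[];B=[]
    for c,(u,v) in((t,(210+(a[0]-2)/5,140+(a[1]-2)/5)),(s,(190+(b[0]-2)/5,120+(b[1]-2)/5))):
        p=ray(c,u,v,0);d=ray(c,u,v,100)-p;d/=np.linalg.norm(d);M=np.eye(3)-np.outer(d,d);A.append(M);B.append(M@p)
    return np.linalg.solve(sum(A),sum(B)).round(1)
C=[T(63,402,16),T(262,423,16),T(97,96,16),T(300,116,16)]
for c in C:print(c)
m=np.mean(C,0);d=(C[2]+C[3]-C[0]-C[1])[:2];print('org',m,'yaw',np.arctan2(d[1],d[0]), 'edge yaw', np.arctan2(*( (C[1]-C[0]+C[3]-C[2])[:2]*[1,-1])))
print('S corners',S(65,375,16),S(247,470,16),S(463,238,16))
print('tri cor',tri((63,402),(65,375)),tri((262,423),(247,470)))
print('rim',T(474,288,255),S(515,217,255),'tri',tri((474,288),(515,217)))
print('foot',T(487,333,8),S(540,485,8))
print('pad tri',tri((171,226),(267,220)))
print('plate corners tri', tri((240,345),(250,319)),tri((66,326),(100,241)))
print('catch',T(165,360,84),S(160,340,84),tri((165,350),(160,335)))
W=cloud(t);A=W[205:222,228:258].reshape(-1,3);B=A[(A[:,2]>60)&(A[:,2]<90)];print(B.round())
o=get_obs();print(o['q'])
E
```

```text
[418.1 458.9  16. ]
[401.7 302.9  16. ]
[662.2 439.1  16. ]
[645.8 277.1  16. ]
org [531.95 369.5   16.  ] yaw -0.09313412418433582 edge yaw -0.10278119224059201
S corners [418.1 455.7  16. ] [400.9 299.8  16. ] [643.  272.6  16. ]
tri cor [419.1 458.6  13.1] [402.6 302.7  12.2]
rim [474.5 128.2 255. ] [474.2 125.2 255. ] tri [475.4 127.3 252.8]
foot [473.3 128.1   8. ] [475.1 124.8   8. ]
pad tri [546.9 365.5  83.5]
plate corners tri [451.  310.1 107.6] [467.  438.8 107. ]
catch [443.6 368.4  84. ] [426.7 369.2  84. ] [447.7 377.7  65.7]
[[444. 396.  70.]
 [444. 392.  68.]
 [444. 389.  67.]
 [444. 386.  63.]
 [444. 381.  70.]
 [444. 374.  67.]
 [444. 371.  62.]
 [440. 395.  72.]
 [440. 392.  68.]
 [439. 387.  75.]
 [439. 383.  77.]
 [439. 380.  75.]
 [441. 374.  62.]
 [440. 370.  66.]
 [439. 364.  75.]
 [440. 362.  68.]
 [434. 397.  84.]
 [434. 393.  84.]
 [435. 391.  77.]
 [435. 386.  83.]
 [435. 383.  80.]
 [435. 379.  79.]
 [435. 375.  78.]
 [435. 372.  77.]
 [435. 368.  77.]
 [435. 363.  82.]
 [437. 363.  63.]
 [432. 395.  73.]
 [433. 393.  66.]
 [430. 384.  90.]
 [430. 381.  89.]
 [431. 378.  82.]
 [431. 375.  79.]
 [430. 370.  86.]
 [430. 366.  88.]
 [431. 363.  82.]
 [429. 393.  64.]
 [429. 389.  65.]
 [429. 386.  61.]
 [429. 381.  66.]
 [428. 369.  68.]
 [429. 362.  62.]]
[-1.21848427  0.61582402 -0.01259859  1.42472847  0.00814273  1.10336192
 -0.04039412]
```

```bash
cat >> h.py <<'E'
from scipy.spatial.transform import Rotation as Ro
def plan(p,yd=None):
    """shift in tool axes (cm) and turn to reach TCP p, tool down, closing axis at yd deg (world)"""
    o=get_obs();R=Ro.from_quat(o['orientation']);M=R.as_matrix()
    a=np.radians(yd) if yd is not None else np.arctan2(M[1,1],M[0,1])
    y=np.array([np.cos(a),np.sin(a),0]);z=np.array([0,0,-1.]);G=np.stack([np.cross(y,z),y,z],1)
    return (M.T@(np.array(p)-o['ee_pos'])/10).round(2),(R.inv()*Ro.from_matrix(G)).as_rotvec().round(3)
E
python3 - <<'E'
from h import *
s=dict(np.load('scene1.npz'));t=dict(np.load('top1.npz'))
for c in(s,t):
    W=cloud(c).reshape(-1,3)
    A=W[(W[:,0]>400)&(W[:,0]<1000)&(W[:,1]>0)&(W[:,1]<620)&(W[:,2]>140)]
    for y0 in range(0,620,50):
        B=A[(A[:,1]>=y0)&(A[:,1]<y0+50)]
        if len(B):
            i=B[:,0].argsort()[:3];print(y0,len(B),B[i].round().tolist())
print(plan([478.3,372.9,240],84.4))
E
```

```text
0 1503 [[758.0, 26.0, 279.0], [759.0, 47.0, 532.0], [759.0, 35.0, 523.0]]
50 1475 [[623.0, 98.0, 174.0], [623.0, 91.0, 231.0], [623.0, 99.0, 143.0]]
100 1681 [[457.0, 134.0, 255.0], [457.0, 128.0, 254.0], [458.0, 131.0, 256.0]]
150 1175 [[757.0, 197.0, 538.0], [757.0, 198.0, 521.0], [757.0, 199.0, 268.0]]
200 1866 [[754.0, 226.0, 289.0], [756.0, 219.0, 210.0], [757.0, 225.0, 541.0]]
250 758 [[758.0, 277.0, 553.0], [758.0, 254.0, 266.0], [759.0, 289.0, 294.0]]
300 754 [[759.0, 334.0, 289.0], [759.0, 323.0, 541.0], [759.0, 319.0, 522.0]]
350 798 [[758.0, 356.0, 284.0], [759.0, 357.0, 526.0], [759.0, 378.0, 269.0]]
400 725 [[759.0, 437.0, 264.0], [760.0, 440.0, 298.0], [760.0, 431.0, 532.0]]
450 654 [[759.0, 463.0, 273.0], [760.0, 485.0, 309.0], [760.0, 491.0, 276.0]]
500 634 [[575.0, 550.0, 152.0], [577.0, 550.0, 142.0], [578.0, 550.0, 159.0]]
550 705 [[565.0, 566.0, 155.0], [565.0, 556.0, 149.0], [566.0, 570.0, 148.0]]
600 226 [[759.0, 605.0, 278.0], [759.0, 611.0, 303.0], [759.0, 609.0, 265.0]]
0 1742 [[759.0, 37.0, 550.0], [759.0, 29.0, 268.0], [759.0, 26.0, 267.0]]
50 1787 [[621.0,
[... 308 characters left out ...]
[759.0, 298.0, 271.0], [759.0, 281.0, 543.0], [759.0, 287.0, 525.0]]
300 2150 [[758.0, 330.0, 536.0], [759.0, 304.0, 567.0], [759.0, 325.0, 559.0]]
350 1817 [[758.0, 399.0, 529.0], [759.0, 380.0, 303.0], [759.0, 375.0, 292.0]]
400 1557 [[758.0, 450.0, 297.0], [758.0, 438.0, 553.0], [759.0, 446.0, 283.0]]
450 1959 [[758.0, 476.0, 554.0], [759.0, 456.0, 316.0], [759.0, 460.0, 527.0]]
500 1758 [[573.0, 550.0, 142.0], [580.0, 549.0, 146.0], [582.0, 549.0, 158.0]]
550 2350 [[564.0, 569.0, 152.0], [564.0, 566.0, 149.0], [565.0, 563.0, 146.0]]
600 1098 [[536.0, 618.0, 143.0], [759.0, 606.0, 536.0], [760.0, 603.0, 270.0]]
(array([-3.065e+01, -1.260e+01, -1.000e-02]), array([-0.002, -0.   , -0.281]))
```

Request:
apply_moves([
  [-5, -2, 0, 0, 0, -0.05, 1],
  [-10, -4, 0, 0, 0, -0.1, 1],
  [-15, -6, 0, 0, 0, -0.15, 1],
  [-20, -8, 0, 0, 0, -0.2, 1],
  [-25, -10.5, 0, 0, 0, -0.25, 1],
  [-29, -12, 0, 0, 0, -0.281, 1],
  [-30.65, -12.6, 0, 0, 0, -0.281, 1],
  [-30.65, -12.6, 0, 0, 0, -0.281, 1],
  [-30.65, -12.6, 0, 0, 0, -0.281, 1],
  [-30.65, -12.6, 0, 0, 0, -0.281, 1],
])

```text
clock: 1.35
ee_pos: [476.7, 375.6, 240.6]
orientation: [0.047, 0.999, 0.0, -0.001]
ft_force: [0.1, 0.7, -0.4]
opening: 1.2
grip_force: 0.0
```

```bash
python3 - <<'E'
from h import *
print(plan([478.3,372.9,240],84.4),get_obs()['ee_pos'],get_obs()['opening'])
for n in('scene','top'):
    c=capture(n); np.savez(n+'2.npz',**c); u,v=map(int,proj(c,[478,373,150])); 
    if n=='scene': cv2.imwrite('pics/s2.png',cv2.resize(c['frame'][v-55:v+65,u-80:u+80,::-1],None,fx=5,fy=5)); print(u,v)
E
```

```text
(array([-0.19, -0.25,  0.06]), array([ 0.001, -0.001,  0.004])) [476.66857637 375.58783297 240.62966028] 1.2175015104266529
225 162
```

View pics/s2.png

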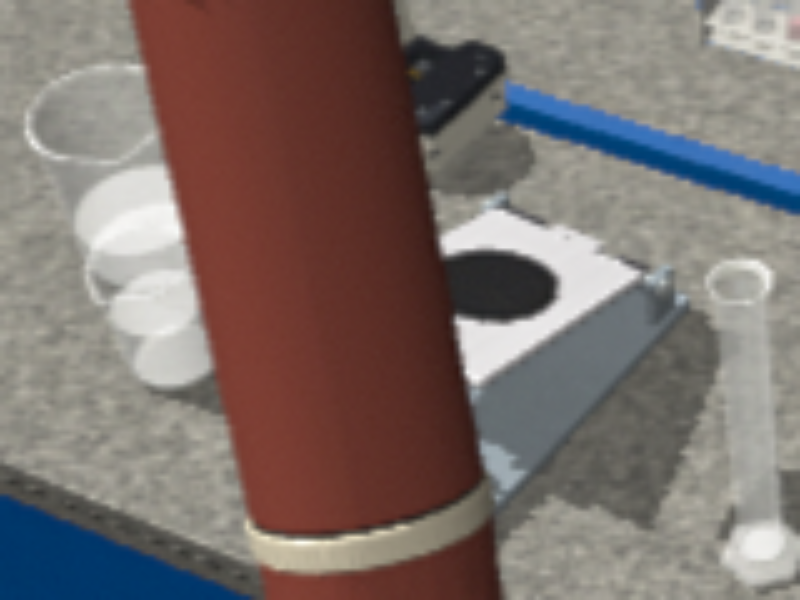

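The picture shows the arm over the stand, with the plate and pad clear at crop (500,285). Correct xy and lower.

Request:
apply_moves([
  [-0.2, -0.25, 4, 0, 0, 0.004, 1],
  [-0.2, -0.25, 8, 0, 0, 0.004, 1],
  [-0.2, -0.25, 10.5, 0, 0, 0.004, 1],
  [-0.2, -0.25, 10.5, 0, 0, 0.004, 1],
  [-0.2, -0.25, 10.5, 0, 0, 0.004, 1],
])

```text
clock: 2.08
ee_pos: [480.7, 371.7, 136.8]
orientation: [0.051, 0.999, 0.001, 0.001]
ft_force: [0.3, -0.9, 0.3]
opening: 0.4
grip_force: 0.0
```

```bash
python3 - <<'E'
from h import *
print(plan([478.3,372.9,76],84.4),get_obs()['ee_pos'],get_obs()['ft_force'])
E
```

```text
(array([0.26, 0.08, 6.08]), array([ 0.002,  0.001, -0.003])) [480.70773844 371.71734872 136.81748566] [ 0.32146545 -0.90533897  0.28821648]
```

Request:
apply_moves([
  [0.15, 0, 1, 0, 0, 0, 1],
  [0.15, 0, 2, 0, 0, 0, 1],
  [0.15, 0, 3, 0, 0, 0, 1],
  [0.15, 0, 4, 0, 0, 0, 1],
  [0.15, 0, 4.8, 0, 0, 0, 1],
  [0.15, 0, 5.2, 0, 0, 0, 1],
  [0.15, 0, 5.5, 0, 0, 0, 1],
  [0.15, 0, 5.5, 0, 0, 0, 1],
])

```text
clock: 3.08
ee_pos: [477.3, 371.4, 80.1]
orientation: [0.05, 0.999, -0.0, -0.001]
ft_force: [-1.5, 0.0, 2.6]
opening: 0.3
grip_force: 0.9
```

```bash
python3 - <<'E'
from h import *
print(plan([478.3,372.9,76],84.4),get_obs()['ee_pos'],get_obs()['ft_force'])
E
```

```text
(array([-0.09,  0.16,  0.41]), array([-0.001, -0.003, -0.003])) [477.26741269 371.39134932  80.08670614] [-1.53874367  0.00572918  2.61116605]
```

Request:
apply_moves([
  [0, 0, 0.15, 0, 0, 0, 1],
  [0, 0, 0.3, 0, 0, 0, 1],
  [0, 0, 0.3, 0, 0, 0, 1],
])

```text
clock: 3.45
ee_pos: [477.8, 371.3, 77.6]
orientation: [0.051, 0.999, -0.0, -0.001]
ft_force: [-3.8, 1.3, 5.8]
opening: 0.7
grip_force: 3.0
```

Request:
apply_moves([
  [0, 0, 0.1, 0, 0, 0, 1],
  [0, 0, 0.15, 0, 0, 0, 1],
  [0, 0, 0.15, 0, 0, 0, 1],
])

```text
clock: 3.82
ee_pos: [477.7, 371.3, 76.1]
orientation: [0.051, 0.999, -0.0, -0.001]
ft_force: [-3.5, 0.8, 5.5]
opening: 0.6
grip_force: 3.1
```

Request:
apply_moves([
  [0, 0, 0.1, 0, 0, 0, 1],
  [0, 0, 0.1, 0, 0, 0, 1],
  [0, 0, 0.1, 0, 0, 0, 1],
])

```text
clock: 4.2
ee_pos: [477.7, 371.3, 75.4]
orientation: [0.051, 0.999, -0.0, -0.001]
ft_force: [-4.2, 0.4, 8.1]
opening: 0.3
grip_force: 3.8
```

Request:
apply_moves([
  [0, 0, 0.1, 0, 0, 0, 1],
  [0, 0, 0.1, 0, 0, 0, 1],
  [0, 0, 0.1, 0, 0, 0, 1],
])

```text
clock: 4.58
ee_pos: [477.7, 371.3, 75.2]
orientation: [0.051, 0.999, -0.0, -0.001]
ft_force: [-6.0, -1.1, 11.8]
opening: 0.6
grip_force: 5.8
```

Request:
apply_moves([
  [0, 0, -0.5, 0, 0, 0, 1],
  [0, 0, -2, 0, 0, 0, 1],
  [0, 0, -5, 0, 0, 0, 0],
  [0, 0, -10, 0, 0, 0, -1],
  [0, 0, -15, 0, 0, 0, -1],
  [0, 0, -20, 0, 0, 0, -1],
  [0, 0, -23, 0, 0, 0, -1],
  [0, 0, -25, 0, 0, 0, -1],
])

```text
clock: 5.58
ee_pos: [480.4, 370.2, 326.4]
orientation: [0.052, 0.999, 0.001, 0.002]
ft_force: [0.0, -0.0, -0.8]
opening: 55.6
grip_force: 0.0
```

```bash
python3 - <<'E'
from h import *
print(plan([474.5,126.5,325],84.4),get_obs()['ee_pos'],get_obs()['ft_force'],get_obs()['opening'])
c=capture('top');W=cloud(c)
for y in range(300,440,20):
    A=W.reshape(-1,3);B=A[(abs(A[:,1]-y)<8)&(A[:,0]>440)&(A[:,0]<640)&(A[:,2]>20)&(A[:,2]<130)];B=B[B[:,0].argsort()][::4];print(y,B[:,[0,2]].round().astype(int).tolist()[:12])
E
```

```text
(array([ -1.94, -24.3 ,   0.11]), array([ 0.001,  0.004, -0.006])) [480.40832586 370.20363379 326.37961992] [ 0.03712907 -0.01140745 -0.80664209] 55.62757599752648
300 [[456, 30], [492, 54], [503, 54], [515, 57], [521, 63], [530, 55], [538, 58], [545, 62], [552, 64], [557, 58], [563, 23], [569, 59]]
320 [[441, 22], [449, 58], [456, 61], [457, 52], [461, 49], [465, 53], [469, 49], [473, 51], [476, 56], [480, 51], [484, 57], [487, 58]]
340 [[464, 56], [473, 53], [481, 51], [494, 63], [573, 56], [577, 57], [581, 57], [583, 68], [589, 56], [592, 62], [595, 67], [600, 60]]
360 [[566, 55], [573, 60], [577, 60], [581, 60], [584, 60], [589, 55], [592, 60], [594, 70], [599, 46], [605, 58], [607, 63], [610, 51]]
380 [[573, 60], [575, 70], [581, 56], [583, 66], [589, 56], [593, 56], [597, 57], [601, 58], [605, 55], [608, 59], [612, 58], [617, 57]]
400 [[572, 63], [577, 57], [581, 59], [586, 54], [591, 47], [595, 48], [598, 53], [601, 54], [607, 46], [609, 54], [613, 56], [617, 55]]
420 [[588, 62], [594, 54], [597, 59], [601, 58], [606, 52], [607, 64], [613, 56], [617, 55], [622, 50], [627, 62], [634, 30], [637, 57]]
```

The plate is level at about 57 mm and the catch is holding. Move above the cylinder.

Request:
apply_moves([
  [-0.5, -5, 0, 0, 0, 0, -1],
  [-1, -10, 0, 0, 0, 0, -1],
  [-1.4, -15, 0, 0, 0, 0, -1],
  [-1.7, -19.5, 0, 0, 0, 0, -1],
  [-1.9, -23, 0, 0, 0, 0, -1],
  [-1.94, -24.3, 0, 0, 0, 0, -1],
  [-1.94, -24.3, 0, 0, 0, 0, -1],
  [-1.94, -24.3, 0, 0, 0, 0, -1],
  [-1.94, -24.3, 0, 0, 0, 0, -1],
])

```text
clock: 6.75
ee_pos: [473.4, 128.9, 324.0]
orientation: [0.049, 0.999, 0.0, -0.0]
ft_force: [0.2, 0.1, -1.0]
opening: 93.3
grip_force: 0.0
```

```bash
python3 - <<'E'
from h import *
print(plan([474.5,126.5,325],84.4),get_obs()['ee_pos'],get_obs()['opening'])
c=capture('scene');np.savez('scene3.npz',**c);cv2.imwrite('pics/s3.png',cv2.resize(c['frame'][100:240,190:370,::-1],None,fx=4.2,fy=4.2))
W=cloud(c).reshape(-1,3);t=dict(np.load('top1.npz'))
A=W[(W[:,0]>440)&(W[:,0]<640)&(W[:,1]>300)&(W[:,1]<440)&(W[:,2]>45)&(W[:,2]<75)];G=np.c_[A[:,:2]-[533,367],np.ones(len(A))];k=np.linalg.lstsq(G,A[:,2],rcond=None)[0];print(len(A),'plate plane slope,h',k)
g=c['frame'].astype(int);m=np.zeros((400,640),bool);m[150:185,225:262]=g[150:185,225:262].max(-1)<60
n,l,st,ce=cv2.connectedComponentsWithStats(m.astype(np.uint8));i=1+np.argmax(st[1:,4]);print('pad',ce[i],st[i],ray(c,*ce[i],59),np.nanmedian(W[l.ravel()==i],0))
c=capture('top');g=c['frame'].astype(int);m=np.zeros((400,640),bool);m[165:205,225:265]=g[165:205,225:265].max(-1)<60
n,l,st,ce=cv2.connectedComponentsWithStats(m.astype(np.uint8));i=1+np.argmax(st[1:,4]);print('pad top',ce[i],st[i],ray(c,*ce[i],59),np.nanmedian(cloud(c)[l==i],0))
E
```

```text
(array([-0.14, -0.23, -0.1 ]), array([ 0.   , -0.   , -0.001])) [473.35906387 128.91017111 323.96190619] 93.28150403632424
254 plate plane slope,h [-5.22734573e-02  3.92093282e-02  6.01440556e+01]
pad [253.68115942 168.27536232] [252 150   5  35  69] [562.80229945 335.64153059  59.        ] [119.83074919 -21.09209962 632.35898718]
pad top [244.62349398 187.48192771] [235 178  21  20 332] [539.75104399 367.01514258  59.        ] [541.01552528 366.84284137  58.92023263]
```

View pics/s3.png

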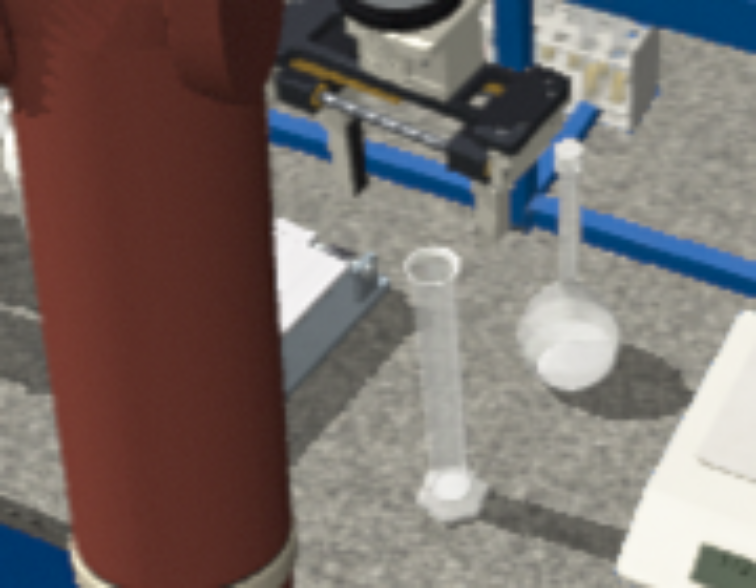

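The gripper is over the cylinder. The fingertips are at crop (355,190) and (495,240), the rim at (432,265). I'll check finger pose against rim in the same camera.

```bash
python3 - <<'E'
from h import *
c=dict(np.load('scene3.npz'));p=get_obs()['ee_pos'];print(p)
y=np.array([.098,.995,0])
for a in(-55,0,55):print(a,np.round(proj(c,p+a*y-[0,0,22]),1))
W=cloud(c);A=W[100:165,250:330].reshape(-1,3)
for lo,hi in((300,312),(305,325)):
  B=A[(A[:,2]>lo)&(A[:,2]<hi)&(A[:,0]<560)];print(B.min(0).round(),B.max(0).round(),np.sort(B[:,1]).round()[::5])
A=W[150:226,280:312].reshape(-1,3);B=A[(A[:,2]>30)&(A[:,2]<245)&(A[:,0]<500)&(A[:,1]<170)];print(B[:,:2].min(0),B[:,:2].max(0))
E
```

```text
[473.36492926 128.36310801 323.99902139]
-55 [307.6 157.8]
0 [290.3 150.6]
55 [273.7 143.6]
[457.  69. 301.] [486. 187. 312.] [ 69.  76.  82. 175. 176. 179. 183.]
[457.  67. 305.] [486. 191. 325.] [ 67.  69.  70.  72.  75.  78.  81. 174. 175. 176. 176. 178. 181. 184.
 186.]
[456.65400935 110.50756196] [490.65815736 140.33564238]
```

Request:
apply_moves([
  [-0.1, -0.2, 0, 0, 0, 0, -1],
  [-0.1, -0.2, 2.5, 0, 0, 0, -1],
  [-0.1, -0.2, 5, 0, 0, 0, -1],
  [-0.1, -0.2, 7.5, 0, 0, 0, -1],
  [-0.1, -0.2, 10, 0, 0, 0, -1],
  [-0.1, -0.2, 11.5, 0, 0, 0, -1],
  [-0.1, -0.2, 12.1, 0, 0, 0, -1],
  [-0.1, -0.2, 12.1, 0, 0, 0, -1],
])

```text
clock: 7.85
ee_pos: [474.3, 125.2, 203.2]
orientation: [0.051, 0.999, -0.0, -0.0]
ft_force: [0.2, 0.3, 0.9]
opening: 92.8
grip_force: 0.0
```

```bash
python3 - <<'E'
from h import *
print(plan([474.5,126.5,203],84.4),get_obs()['ee_pos'],get_obs()['ft_force'])
E
```

```text
(array([-0.  ,  0.13,  0.02]), array([-0.   , -0.   , -0.004])) [474.33435031 125.18393604 203.1586284 ] [0.19222494 0.3233506  0.85078819]
```

Request:
apply_moves([
  [0, 0.1, 0, 0, 0, 0, -0.4],
  [0, 0.1, 0, 0, 0, 0, 0],
  [0, 0.1, 0, 0, 0, 0, 0.1],
  [0, 0.1, 0, 0, 0, 0, 0.2],
  [0, 0.1, 0, 0, 0, 0, 0.3],
  [0, 0.1, 0, 0, 0, 0, 0.4],
  [0, 0.1, 0, 0, 0, 0, 1],
  [0, 0.1, 0, 0, 0, 0, 1],
])

```text
clock: 8.85
ee_pos: [474.3, 126.1, 203.1]
orientation: [0.051, 0.999, -0.0, -0.0]
ft_force: [-0.3, -0.3, 0.8]
opening: 34.2
grip_force: 30.0
```

Request:
apply_moves([
  [0, 0, 0, 0, 0, 0, 1],
  [0, 0, 0, 0, 0, 0, 1],
])

```text
clock: 9.1
ee_pos: [474.3, 126.1, 203.1]
orientation: [0.051, 0.999, -0.0, -0.0]
ft_force: [-1.1, -0.4, -0.1]
opening: 34.3
grip_force: 30.0
```

Request:
apply_moves([
  [0, 0, -0.5, 0, 0, 0, 1],
  [0, 0, -2, 0, 0, 0, 1],
  [0, 0, -4, 0, 0, 0, 1],
  [0, 0, -6, 0, 0, 0, 1],
  [0, 0, -8, 0, 0, 0, 1],
  [0, 0, -10, 0, 0, 0, 1],
  [0, 0, -12, 0, 0, 0, 1],
  [0, 0, -13, 0, 0, 0, 1],
  [0, 0, -13, 0, 0, 0, 1],
])

```text
clock: 10.22
ee_pos: [474.3, 126.2, 333.4]
orientation: [0.051, 0.999, 0.0, 0.0]
ft_force: [-0.1, -0.8, -1.6]
opening: 34.3
grip_force: 30.0
```

```bash
python3 - <<'E'
from h import *
o=get_obs();print(plan([539,366,333],84.4),o['ee_pos'],o['ft_force'],o['opening'])
for n in('scene','top'):
    W=cloud(capture(n)).reshape(-1,3)
    A=W[(W[:,0]>425)&(W[:,0]<525)&(W[:,1]>85)&(W[:,1]<170)]
    for lo,hi in((115,132),(132,150),(150,190),(190,230),(230,270),(270,300),(375,400)):
        B=A[(A[:,2]>lo)&(A[:,2]<hi)]
        if len(B):print(n,lo,hi,len(B),B.min(0).round(),B.max(0).round())
E
```

```text
(array([-4.  , 24.51,  0.05]), array([ 0.   ,  0.001, -0.004])) [474.34487958 126.2338984  333.4223828 ] [-0.0789457  -0.83196133 -1.59677296] 34.33373748393826
scene 115 132 1 [453. 132. 132.] [453. 132. 132.]
scene 132 150 131 [446. 100. 132.] [495. 152. 150.]
scene 150 190 88 [459. 111. 153.] [483. 139. 189.]
scene 190 230 101 [458. 111. 191.] [480. 138. 229.]
scene 230 270 109 [458. 111. 230.] [486. 139. 270.]
scene 270 300 84 [459. 110. 271.] [485. 136. 300.]
scene 375 400 59 [442.  92. 375.] [489. 163. 400.]
```

The cylinder hangs straight, foot at about z 130. Carry it over the pad.

Request:
apply_moves([
  [-0.3, 1.5, 0, 0, 0, 0, 1],
  [-0.8, 4.5, 0, 0, 0, 0, 1],
  [-1.4, 8, 0, 0, 0, 0, 1],
  [-2, 11.5, 0, 0, 0, 0, 1],
  [-2.6, 15, 0, 0, 0, 0, 1],
  [-3.1, 18.5, 0, 0, 0, 0, 1],
  [-3.6, 21.5, 0, 0, 0, 0, 1],
  [-3.9, 23.5, 0, 0, 0, 0, 1],
  [-4, 24.5, 0, 0, 0, 0, 1],
  [-4, 24.5, 0, 0, 0, 0, 1],
])

```text
clock: 11.58
ee_pos: [538.5, 366.7, 332.2]
orientation: [0.05, 0.999, -0.0, -0.001]
ft_force: [-0.2, -0.5, 0.4]
opening: 33.8
grip_force: 30.0
```

Request:
apply_moves([
  [0, 0, 0, 0, 0, 0, 1],
  [0, 0, 0, 0, 0, 0, 1],
])

```text
clock: 11.82
ee_pos: [539.2, 364.8, 333.5]
orientation: [0.052, 0.999, -0.0, 0.0]
ft_force: [0.4, -0.3, -0.9]
opening: 34.2
grip_force: 30.0
```

```bash
python3 - <<'E'
from h import *
o=get_obs();print(plan([539,366,262],84.4),o['ee_pos'],o['ft_force'],o['opening'],o['orientation'])
c=capture('scene');u,v=map(int,proj(c,[539,366,150]));cv2.imwrite('pics/s4.png',cv2.resize(c['frame'][v-60:v+60,u-80:u+80,::-1],None,fx=5,fy=5));print(u,v)
for n,p in(('pad',[539,366,59]),('foot',[539,366,130])):x=proj(c,p);print(n,(x[0]-u+80)*5,(x[1]-v+60)*5)
E
```

```text
(array([0.04, 0.12, 7.15]), array([-0.   ,  0.   , -0.006])) [539.23297101 364.78346367 333.48321289] [ 0.38136403 -0.30787103 -0.92850459] 34.230825830733686 [ 5.16010474e-02  9.98667737e-01 -1.93266958e-04  2.11544105e-04]
238 150
pad 421.9390883154631 400.94052239233605
foot 405.3016276487739 325.92851832391716
```

View pics/s4.png

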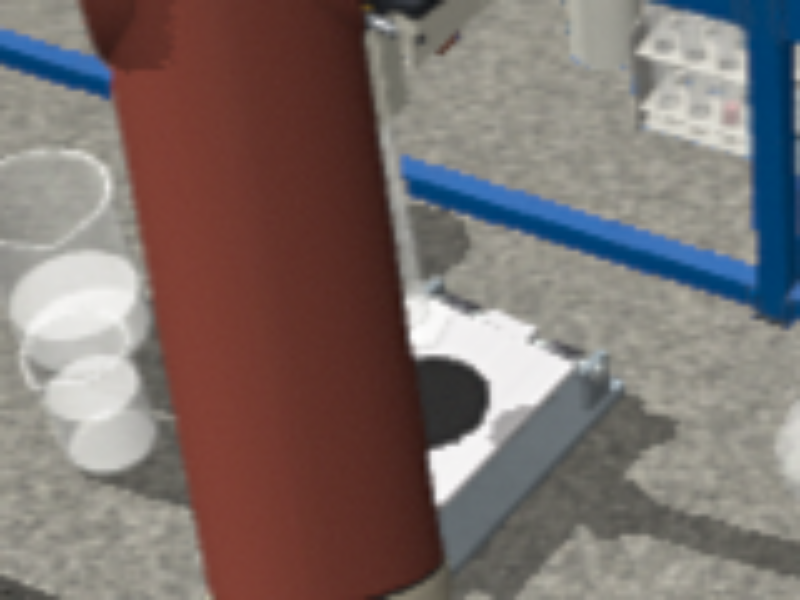

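The plate is level, with the pad visible at crop (445,400); the arm hides the foot. Lower slowly.

Request:
apply_moves([
  [0, 0.08, 1, 0, 0, 0, 1],
  [0, 0.08, 2.5, 0, 0, 0, 1],
  [0, 0.08, 4, 0, 0, 0, 1],
  [0, 0.08, 5.2, 0, 0, 0, 1],
  [0, 0.08, 6, 0, 0, 0, 1],
  [0, 0.08, 6.4, 0, 0, 0, 1],
  [0, 0.08, 6.6, 0, 0, 0, 1],
  [0, 0.08, 6.7, 0, 0, 0, 1],
  [0, 0.08, 6.7, 0, 0, 0, 1],
  [0, 0.08, 6.7, 0, 0, 0, 1],
])

```text
clock: 13.12
ee_pos: [539.2, 366.7, 266.4]
orientation: [0.051, 0.999, 0.0, 0.0]
ft_force: [-0.7, -0.6, -2.0]
opening: 34.3
grip_force: 30.0
```

Request:
apply_moves([
  [0, 0, 0.1, 0, 0, 0, 1],
  [0, 0, 0.2, 0, 0, 0, 1],
  [0, 0, 0.2, 0, 0, 0, 1],
  [0, 0, 0.2, 0, 0, 0, 1],
])

```text
clock: 13.62
ee_pos: [539.1, 366.6, 264.1]
orientation: [0.051, 0.999, -0.0, -0.0]
ft_force: [0.5, 0.3, -1.5]
opening: 34.3
grip_force: 30.0
```

Request:
apply_moves([
  [0, 0, 0.05, 0, 0, 0, 1],
  [0, 0, 0.1, 0, 0, 0, 1],
  [0, 0, 0.1, 0, 0, 0, 1],
  [0, 0, 0.1, 0, 0, 0, 1],
])

```text
clock: 14.12
ee_pos: [539.1, 366.6, 263.1]
orientation: [0.051, 0.999, -0.0, -0.0]
ft_force: [0.1, 0.1, -1.8]
opening: 34.2
grip_force: 30.0
```

Request:
apply_moves([
  [0, 0, 0.05, 0, 0, 0, 1],
  [0, 0, 0.05, 0, 0, 0, 1],
  [0, 0, 0.05, 0, 0, 0, 1],
  [0, 0, 0.05, 0, 0, 0, 1],
])

```text
clock: 14.62
ee_pos: [539.1, 366.6, 262.7]
orientation: [0.051, 0.999, 0.0, 0.0]
ft_force: [-0.6, -0.1, -0.6]
opening: 34.3
grip_force: 30.0
```

Request:
apply_moves([
  [0, 0, 0.05, 0, 0, 0, 1],
  [0, 0, 0.05, 0, 0, 0, 1],
  [0, 0, 0.05, 0, 0, 0, 1],
  [0, 0, 0.05, 0, 0, 0, 1],
])

```text
clock: 15.12
ee_pos: [539.3, 366.7, 262.6]
orientation: [0.051, 0.999, 0.0, 0.0]
ft_force: [0.7, -0.2, 2.8]
opening: 34.5
grip_force: 30.0
```

Contact at 262.6, as expected. Open gently.

Request:
apply_moves([
  [0, 0, -0.02, 0, 0, 0, 0.25],
  [0, 0, -0.02, 0, 0, 0, 0.22],
  [0, 0, -0.02, 0, 0, 0, 0.18],
  [0, 0, -0.02, 0, 0, 0, 0.1],
  [0, 0, -0.02, 0, 0, 0, 0],
  [0, 0, -0.02, 0, 0, 0, -0.3],
  [0, 0, -0.02, 0, 0, 0, -0.7],
  [0, 0, -0.02, 0, 0, 0, -1],
  [0, 0, -0.02, 0, 0, 0, -1],
  [0, 0, -0.02, 0, 0, 0, -1],
])

```text
clock: 16.38
ee_pos: [539.0, 366.6, 262.3]
orientation: [0.051, 0.999, -0.0, -0.0]
ft_force: [-0.0, -1.1, 0.1]
opening: 90.8
grip_force: 0.0
```

```bash
python3 - <<'E'
from h import *
o=get_obs();print(o['ee_pos'],o['ft_force'],o['opening'])
E
```

```text
[539.04888172 366.62900625 262.32149207] [-0.02362932 -1.10435758  0.07336548] 90.83194241667182
```

Request:
apply_moves([
  [0, 0, -1, 0, 0, 0, -1],
  [0, 0, -3, 0, 0, 0, -1],
  [0, 0, -5.5, 0, 0, 0, -1],
  [0, 0, -8, 0, 0, 0, -1],
  [0, 0, -11, 0, 0, 0, -1],
  [0, 0, -13, 0, 0, 0, -1],
  [0, 0, -13.5, 0, 0, 0, -1],
  [0, 0, -13.5, 0, 0, 0, -1],
])

```text
clock: 17.38
ee_pos: [539.0, 366.6, 397.3]
orientation: [0.051, 0.999, -0.0, -0.0]
ft_force: [0.3, 0.4, 0.7]
opening: 92.9
grip_force: 0.0
```

Request:
apply_moves([
  [1, 4, 0, 0, 0, 0, -1],
  [2, 8, 0, 0, 0, 0, -1],
  [4, 12, 0, 0, 0, 0, -1],
  [6, 16, 0, 0, 0, 0, -1],
  [8, 20, 0, 0, 0, 0, -1],
  [9, 23, 0, 0, 0, 0, -1],
  [9, 24, 0, 0, 0, 0, -1],
  [9, 24, 0, 0, 0, 0, -1],
  [9, 24, 0, 0, 0, 0, -1],
])

```text
clock: 18.5
ee_pos: [474.4, 613.8, 396.8]
orientation: [0.051, 0.999, -0.001, -0.0]
ft_force: [0.3, 0.2, -0.3]
opening: 93.0
grip_force: 0.0
```

```bash
python3 - <<'E'
from h import *
print(get_obs()['ee_pos'],get_obs()['joint_velocities'].round(2))
im=[]
for n,s in(('scene',(60,240,180,360)),('top',(120,240,200,340))):
    c=capture(n);a,b,d,e=s;im.append(cv2.resize(c['frame'][a:b,d:e,::-1],(400,400)))
    W=cloud(c).reshape(-1,3);A=W[(W[:,0]>490)&(W[:,0]<590)&(W[:,1]>310)&(W[:,1]<420)]
    for lo,hi in((65,75),(80,150),(150,250),(250,320)):
        B=A[(A[:,2]>lo)&(A[:,2]<hi)]
        if len(B):print(n,lo,hi,len(B),B.min(0).round(),B.max(0).round())
cv2.imwrite('pics/f.png',np.hstack(im))
E
```

```text
[474.371843   613.75203183 396.79814943] [ 0.01 -0.02  0.   -0.   -0.    0.    0.  ]
scene 65 75 74 [510. 339.  65.] [563. 391.  75.]
scene 80 150 142 [522. 350.  80.] [551. 379. 149.]
scene 150 250 233 [523. 350. 150.] [552. 378. 250.]
scene 250 320 240 [524. 350. 250.] [561. 385. 315.]
top 65 75 76 [490. 314.  65.] [587. 409.  75.]
top 80 150 34 [523. 353.  81.] [547. 375. 149.]
top 150 250 69 [522. 352. 151.] [552. 381. 248.]
top 250 320 109 [521. 350. 250.] [556. 385. 320.]
```

View pics/f.png

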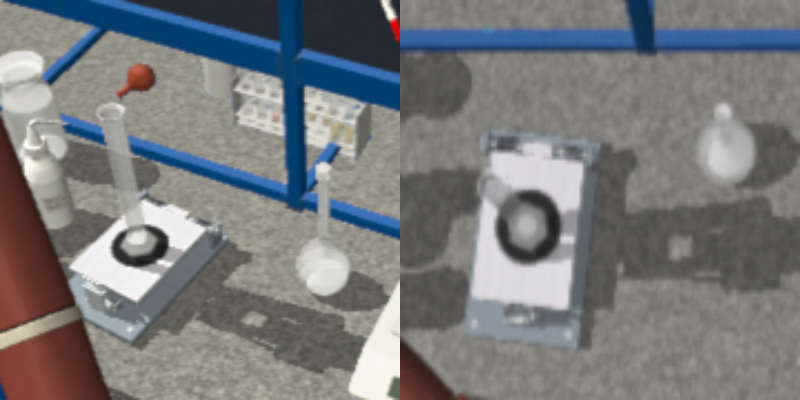

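The cylinder stands upright and centred on the pad, at (138,243) in the left half and (528,225) in the right. The plate is level and everything else is in place.

```bash
python3 -c "
from rig import close_job
print(close_job())"
```

```text
the job is handed in; nothing more can be done
None
```

The plate is caught and level, the measuring cylinder stands upright on the middle of the pad, and the job is handed in at about 18.6 s of the 64 s allowed.

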